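Clear the cup away and hang the scraper on its peg

ROBOT

A 7-joint arm with a two-finger parallel gripper is mounted at the origin on the work surface. World frame = base frame: x ahead of the robot, y to its left, z up, the work surface at z = 0. Lengths are in m, angles in rad, forces in N, time in s.
With the tool pointing down it reaches from about 0.35 to 0.9 m from the base axis. Payload 8.1 kg.
Tool frame: the origin (TCP) lies midway between the tips of the shut fingers; the grasp point (between the pads) lies manip.grasp_offset behind it (manip.grasp_offset is the distance from the TCP to the grasp point, in m); z points along the fingers, y is the line along which they close (so a half turn about z gives the same grasp; the last joint's range is limited). The gripper opens to 85 mm and grips with 20 to 120 N. Pads are 22 mm wide; open, the fingers measure 114 mm over their backs; the gripper's body (76 mm by 85 mm) begins 54 mm behind the grasp point. The pads swing forward as they close: fully open they stand 13 mm farther back than shut.
Start: joints at [-1.334, 0.434, 0.025, 1.573, -0.012, 1.134, -0.075], TCP at [0.208, 0.589, 0.202] pointing down, gripper open.
Joint ranges: [-2.62, 2.62], [-0.44, 2.09], [-1.27, 1.32], [0.08, 2.57], [-1.32, 4.46], [0.12, 2], [-2.74, 2.74]. Speed limits (rad/s): [2.22, 2.22, 3.01, 3.01, 3.14, 3.14, 3.14].

INTERFACE

Orientations are given as [roll, pitch, yaw] about the fixed x, y, z axes, in that order (R = Rz(yaw) Ry(pitch) Rx(roll)).
In Python, from bench import monitor, viewer, manip gives the robot as it stands.
- The arm moves only by the tool arm_command, never from a script. Its argument "plan" is one flat list of numbers, 7 for each row, row after row: the shift along the world's x, y, z each as a share of 12 cm, from -1 to 1, then the turn, a rotation vector about the world's x, y, z each as a share of 180 degrees, from -1 to 1, then the opening, from 0 (shut) to 1 (fully open). A call has 1 to 12 rows; each row shifts and turns the commanded pose from where the row before left it; what a row does not reach is not made up. A row lasts 1/12 s, in which the tool goes at most 41.7 mm and 7.16 degrees, less where a joint would pass 70% of its speed; a pose out of reach is approached as far as the arm can. A call with a number of a shift or a turn outside -1 to 1 is refused whole. A call with a gripper value outside its range is refused whole. The fingers move at their own pace and stop on an object; "force" is the grip in N (left out, the last holds). Time passes only in rows, so rows that do not move let the fingers close. It gives the time, the measured TCP pose, the force, the opening and the grip force at its end, in the units of the state.
- monitor.get_obs(): the state, without advancing time (a new reading comes with each control period).
- viewer.grab_frame(name): name is "scene" or "side" or "wrist"; returns the picture (480x640x3 uint8, blue, green, red); there is no depth.
- viewer.calibration(name): a dict with "K" (3x3 intrinsics, pixels), "rvec" (rotation vector, rad) and "tvec" (3), from world to camera coordinates, as OpenCV has them. Camera axes: x right, y down, z forward; pixel columns grow to the right and rows downward; lengths in m; the calibration is good to about 2 mm. A picture is of the moment at which its call begins: read the wrist's pose just before it. calibration takes no time and is no camera call; for the wrist camera it gives the pose at the moment of the call.
- manip.finish_job(): hands the job in; it is judged then, once.
The state is a dict: "time": time; "joint_positions": joint angles; "qd": joint speeds; "effort": joint torques, N m; "eef_pos": TCP position; "ee_rot": TCP orientation; "force": force on the tool from outside, world axes, zero at the start; "ft_torque": the same for the moment, N m; "width": opening from 0.0 (shut) to 1.0 (fully open); "gripper_force": force on a finger pad.
Only numpy, scipy, OpenCV 4.12 (cv2) and the standard library are available. Lean on these libraries where they do the work, as an engineer would, in place of code of your own. Each camera call takes 0.05 s, during which the arm holds its last target. There are 200 camera calls.

TASK

First lift the steel cup out from under the rack's free slanting peg and lower it gently, upright, into the blue tumbler until it sits loosely nested there, not rammed in. Then hang the yellow scraper by its eye on that free peg, so that it hangs freely with its blade down. Leave the white tub, the glass jar and the white bottle where they stand.

Things in the scene. Friction and masses are not known exactly. Their poses are not given: they have to be found in the camera images.
- rack: Fixed rack: two dark posts, 340 mm tall, at y = -170 and +170 mm, with a wooden crossbar between them (30 mm high, centred 200 mm up). Origin on the table under the crossbar's middle; x points away from the robot, front face of the bar at x = +2 mm; y along the bar, z up. Flat feet 8 mm high under the posts only, x = -10 to +90 mm. Two slanting pegs: the free one at y = -60 mm
- wire_edge (a point): middle of the front wire of the rack's wire shelf, 335 mm up and 85 mm in front of the crossbar (7 mm wire, 340 mm long, along the rack's y). The wires overhang cup and pegs, so a gripper pointing straight down cannot work there: come tilted, from the front
- brush (a point): middle of the red-handled white brush (45 mm wide, 190 mm long with its eye ring) that already hangs on the other peg, at y = +100 mm of the rack; it is part of the fixed rack and reaches 25 mm in front of the crossbar
- peg_root (a point): root of the free peg's axis, at the front of the crossbar, 200 mm up. The peg is round, 10 mm thick, of wood, and slants up and to the front (the rack's -x) at 45 degrees
- peg_mid (a point): middle of the free peg's axis, 30 mm from the root
- peg_tip (a point): tip end of the free peg's axis (the round end goes 5 mm further), 60 mm from the root, 42 mm in front of it and 42 mm above it
- cup: Loose open stainless steel cup, 110 mm tall, tapered straight: 42 mm across the bottom, 62 mm across the rim, wall 2.5 mm, about 110 g. Origin at the centre of its underside, z up. It stands on the table below the free peg, 100 to 125 mm in front of the crossbar
- tumbler: Loose open blue plastic tumbler, 75 mm tall, same taper as the cup: inside 40 mm across at the bottom, 53 mm at the rim, wall 4 mm; foot ring 68 mm across, 6 mm high; about 300 g. Origin at the centre of its underside, z up. A loosely nested cup comes to rest with its underside about 21 mm above the tumbler's underside
- scraper: Loose rigid yellow scraper, 191 mm long, 90 g, lying flat. Origin on its underside in the handle; x along it to the eye, z up. Handle 20 mm wide (y), 16 thick, x = -39 to +54 mm; blade 56 wide, 8 thick, x = -95 to -33; eye ring centred at x = +75: 42 mm outside, hole 26, 10 thick. Centre of mass about x = -15 mm
- scraper_eye (a point): centre of the hole in the scraper's eye, half way through its thickness; the hole's axis is the scraper's z
- tub: Bystander: white dispenser tub with grey flip lid and blue button, 104 x 104 x 116 mm. Origin at the centre of its underside
- jar: Bystander: glass jar of wooden pegs, 88 mm across, 120 mm tall (pegs to 125 mm). Origin at the centre of its underside
- bottle: Bystander: closed white bottle, 64 mm across, 190 mm tall. Origin at the centre of its underside
Mind the look-alikes: they are no part of the job. Of the things like the scraper, leave any that is black; of the rest the smaller one is meant.

How it is judged:
On the way, in this order (a step that is already met when the one before it is completed fails the run):
1. the cup is nested in the tumbler and let go (horizontal distance between cup and tumbler below 0.01 m and z of cup in the frame of tumbler below 0.04 m and contact force between the fingers and cup below 0.1 N and angle between cup's own z axis and vertical below 0.2 rad), for 0.2 s.
2. the scraper's eye is on the free peg and the scraper is let go (distance between scraper_eye and peg_mid below 0.038 m and contact force between the fingers and scraper below 0.1 N and angle between scraper's own x axis and vertical below 0.6 rad), for 0.2 s.
At the end, for the whole second after the job is handed in: Cup nested in the upright tumbler: axes within 10 mm, within 0.2 rad of upright, underside at most 40 mm above the tumbler's. Scraper hangs by its eye, eye centre within 38 mm of the free peg's middle, long axis within 0.6 rad of vertical, eye up, clear of cup and tumbler. All at rest (horizontal distance between cup and tumbler below 0.01 m and z of cup in the frame of tumbler below 0.04 m and angle between cup's own z axis and vertical below 0.2 rad and angle between tumbler's own z axis and vertical below 0.1 rad and distance between scraper_eye and peg_mid below 0.038 m and angle between scraper's own x axis and vertical below 0.6 rad and contact force between scraper and cup below 0.05 N and contact force between scraper and tumbler below 0.05 N and linear speed of scraper below 0.06 m/s and linear speed of cup below 0.05 m/s); the robot touches nothing.
It fails at once if the cup is rammed into the tumbler or dropped in (over 35 N between them) (contact force between cup and tumbler above 35 N).
It fails at once if the cup or the tumbler is knocked over (angle between cup's own z axis and vertical above 1 rad or angle between tumbler's own z axis and vertical above 0.6 rad).
It fails at once if tub, jar or bottle is moved by more than 30 mm (distance of any of tub, jar, bottle from where it was at the start of the episode above 0.03 m).
It also fails if it takes over 67 s, if anything falls off the work surface, if the arm or the gripper's body presses on something with over 40 N, if the wrist force passes 120 N, or if a joint passes its speed limit or range.

## Working session

There is one attempt and no reset: what is moved stays moved. The work goes in short steps, Python scripts to look and compute and a tool call to move; the robot and the scene stay as the last step left them, time stands still between calls to the robot, and variables do not carry over. Pictures are saved under pics/ and viewed, at most 10 in all, crops included, and the job is handed in when it is done.

Besides the shell and the picture viewer there is one more tool, called after "Request:" as a command line: name --argument value ..., lists and objects as JSON in quotes. arm_command: Moves the arm, as the interface text tells. Shift numbers are shares of 12 cm and turn numbers shares of 180 degrees, none past 1 either way. Its arguments: {"type":"object","properties":{"plan":{"type":"array"},"force":{"type":"number"}},"required":["plan"]}

```bash
mkdir -p pics; ls; python3 - <<'E'
from bench import monitor, viewer, manip
import cv2,numpy as np
print(monitor.get_obs(), manip.grasp_offset)
for n in("scene","side"):
    cv2.imwrite(f"pics/{n}0.png",viewer.grab_frame(n)); c=viewer.calibration(n)
    R=cv2.Rodrigues(np.array(c["rvec"]))[0]; print(n,c["K"],-R.T@np.array(c["tvec"]).ravel(),R[2])
E
```

```text
pics
{'time': 0.0, 'joint_positions': array([-1.33359529,  0.43521599,  0.02491587,  1.57411544, -0.01159851,
        1.13399971, -0.07505652]), 'qd': array([-0.00178971,  0.00072792,  0.0013905 , -0.00036546,  0.00019769,
       -0.00094996,  0.00016326]), 'effort': array([-7.20324933e-04, -6.70475578e+01,  1.02490559e+00, -3.16223717e+01,
        1.55828660e-02,  1.24180157e-02,  1.45859201e-05]), 'eef_pos': array([0.20815109, 0.58872136, 0.2012226 ]), 'ee_rot': array([-3.14000335e+00,  1.21648201e-04,  2.80181763e+00]), 'force': array([-0.53727692,  1.30464797, -0.35540602]), 'ft_torque': array([ 0.00285535, -0.02814583, -0.02560076]), 'gripper_force': 0.0, 'width': 1.0032141844726765} 0.0187
scene [[566.33883701   0.         318.73670027]
 [  0.         566.33883701 233.95646373]
 [  0.           0.           1.        ]] [1.27004005 0.34693055 1.32652825] [-0.56645699 -0.20955796 -0.79700184]
side [[556.49670683   0.         313.85034315]
 [  0.         556.49670683 241.09220209]
 [  0.           0.           1.        ]] [-0.61283282 -0.4888053   1.44238128] [ 0.63515528  0.31108557 -0.70696784]
```

View pics/scene0.png

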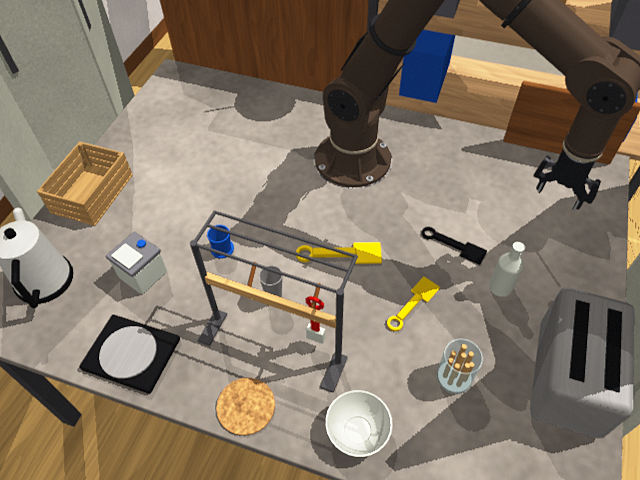

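View pics/side0.png

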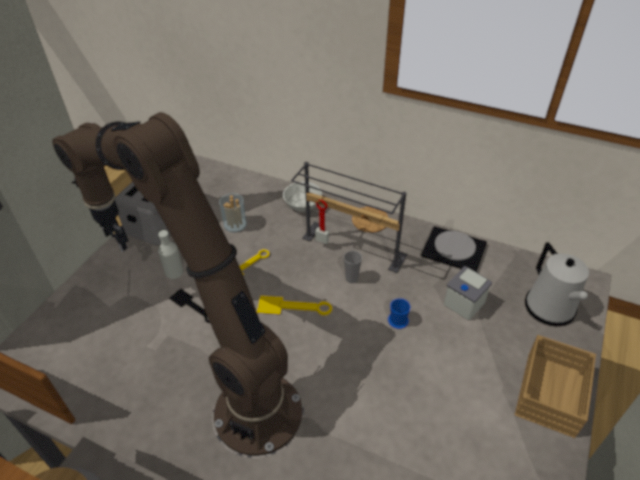

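Yellow scraper candidates in the scene view are A (297–382, 253) and B (388–438, 282–325). The black one at (453, 245) is excluded. I'll enlarge both views to measure them.

```bash
python3 - <<'E'
import cv2
a=cv2.imread("pics/scene0.png")[200:400,185:450]; cv2.imwrite("pics/sc.png",cv2.resize(a,None,fx=3,fy=3,interpolation=cv2.INTER_CUBIC))
a=cv2.imread("pics/side0.png")[155:335,230:430]; cv2.imwrite("pics/sd.png",cv2.resize(a,None,fx=3.3,fy=3.3,interpolation=cv2.INTER_CUBIC))
E
```

```text
(no output)
```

View pics/sc.png

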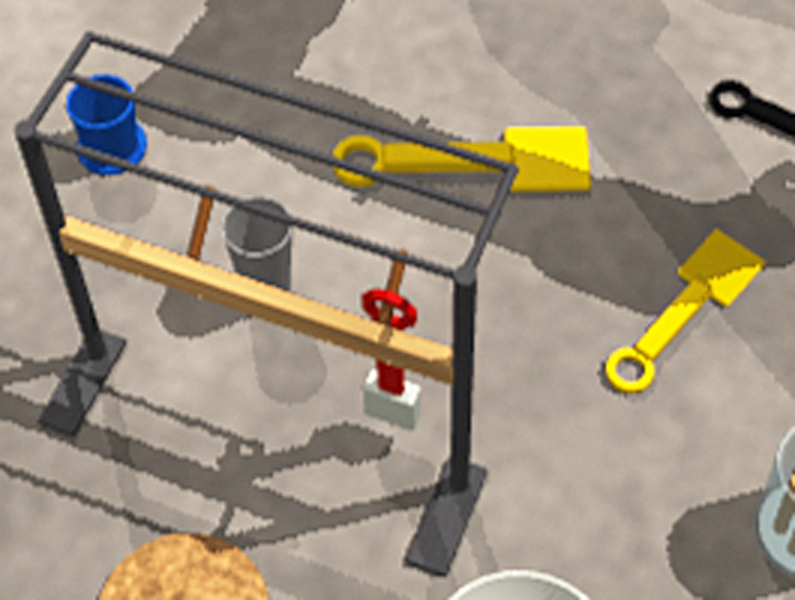

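View pics/sd.png

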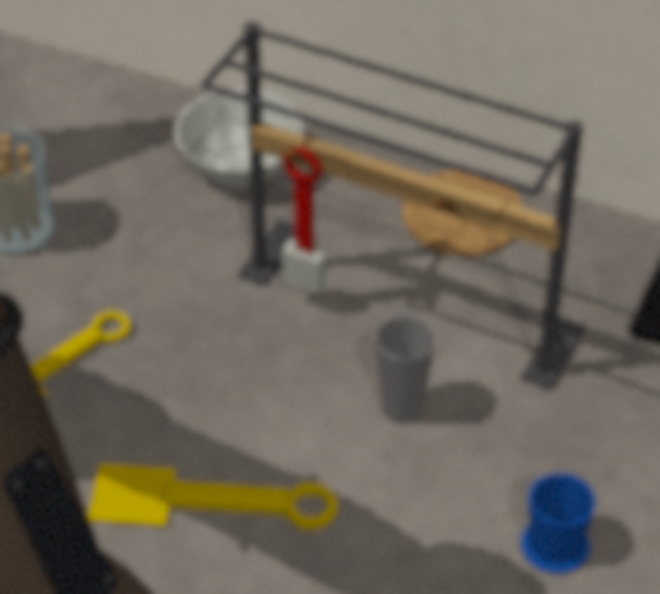

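```bash
cat > h.py <<'E'
from bench import monitor, viewer, manip
import cv2, numpy as np
from scipy.optimize import least_squares
from scipy.spatial.transform import Rotation as Ro
C={n:{k:np.array(v,float) for k,v in viewer.calibration(n).items()} for n in("scene","side")}
def proj(n,P):
    c=C[n]; return cv2.projectPoints(np.array(P,float).reshape(-1,1,3),c["rvec"],c["tvec"],c["K"],None)[0].reshape(-1,2)
def ray(n,uv,z):
    c=C[n]; R=cv2.Rodrigues(c["rvec"])[0]; o=-R.T@c["tvec"].ravel(); d=R.T@np.linalg.inv(c["K"])@[*uv,1]
    return o+d*(z-o[2])/d[2]
sc=lambda u,v:(185+u/3,200+v/3)
sd=lambda u,v:(230+u/3.3,155+v/3.3)
E
python3 - <<'E'
from h import *
obs=[("scene",(-.083,-.17,.335),sc(90,38)),("scene",(-.083,.17,.335),sc(515,172)),("side",(-.083,.17,.335),sd(207,85)),("side",(-.083,-.17,.335),sd(538,188)),
("scene",(-.043,-.06,.245),sc(210,190)),("scene",(-.043,.10,.245),sc(402,252)),
("scene",("p",-.17,.34),sc(28,128)),("scene",("p",.17,.34),sc(465,270)),("side",("p",.17,.34),sd(252,28)),("side",("p",-.17,.34),sd(573,128))]
def f(q):
    x,y,a,p=q;r=[]
    for n,P,uv in obs:
        X=p if P[0]=="p" else P[0]
        w=[x+np.cos(a)*X-np.sin(a)*P[1],y+np.sin(a)*X+np.cos(a)*P[1],P[2]]
        r+=list(proj(n,w)[0]-uv)
    return r
s=least_squares(f,[.7,0,0,0.01],loss="soft_l1");print(s.x);print(np.round(s.fun.reshape(-1,2),1))
x,y,a,p=s.x
for nm,P in dict(root=(.002,-.06,.2),tip=(-.04,-.06,.242),mid=(-.019,-.06,.221)).items():
    print(nm,x+np.cos(a)*P[0]-np.sin(a)*P[1],y+np.sin(a)*P[0]+np.cos(a)*P[1],P[2])
print("cup",ray("scene",sc(258,228),.11),ray("side",sd(404,343),.11))
print("tum",ray("scene",sc(101,103),.075),ray("side",sd(562,500),.075))
for nm,e,b in(("B",sc(630,369),sc(739,248)),("A",sc(358,161),sc(589,158))):
    E=ray("scene",e,.008);B=ray("scene",b,.008);print(nm,E,B,np.linalg.norm(E-B)+.021, np.arctan2(*(E-B)[1::-1]))
print("Bside eye",ray("side",sd(112,326),.01),"Aeye",ray("side",sd(312,506),.01))
for n,uv,z in(("jar",(463,358),.12),("bottle",(517,246),.19),("tub",(135,250),.116)):print(n,ray("scene",uv,z))
E
```

```text
[ 0.67379689  0.00707744 -0.04503462  0.00954485]
[[-0.9  0. ]
 [-1.1 -0.4]
 [-1.9 -0.5]
 [-2.1  0.7]
 [-0.6 -0.3]
 [-0.3  0.3]
 [-0.8 -0.6]
 [ 0.4  0.5]
 [-1.7 -0.4]
 [-1.  -0.6]]
root 0.6730936962294892 -0.05295177033021288 0.2
tip 0.6311362794841658 -0.05106095567529412 0.242
mid 0.6521149878568275 -0.0520063630027535 0.221
cup [ 0.571374   -0.04454011  0.11      ] [ 0.56113345 -0.05296662  0.11      ]
tum [ 0.46982304 -0.2457581   0.075     ] [ 0.46582462 -0.25349592  0.075     ]
B [0.54494003 0.2839628  0.008     ] [0.39334468 0.34686075 0.008     ] 0.18512586998444586 -0.39329066781810545
A [ 0.41241919 -0.01560684  0.008     ] [0.33966655 0.19101474 0.008     ] 0.24005575408588184 -1.2322468465078809
Bside eye [0.54311506 0.27672351 0.01      ] Aeye [ 0.40874845 -0.02138357  0.01      ]
jar [0.64398031 0.45852989 0.12      ]
bottle [0.34301414 0.523313   0.19      ]
tub [ 0.61349978 -0.41453505  0.116     ]
```

Scraper B measures about 185 mm and A about 240 mm, so B is the smaller yellow one and the one meant. The crop confirms it. I'll do the cup first, moving to a tilted pre-grasp in front of it.

Request:
arm_command --plan '[0,-0.15,0.25,0,0,0.0363,1,0,-0.15,0.25,0,0,0.0363,1,0,-0.15,0.25,0,0,0.0363,1,0.15,-0.29,0,0,0,0,1,0.15,-0.29,0,0,0,0,1,0.15,-0.29,0,0,0,0,1,0.15,-0.29,0,0,0,0,1,0.15,-0.29,0,0,0,0,1,0.15,-0.29,0,0,0,0,1,0.15,-0.29,0,0,0,0,1,0.15,-0.29,0,0,0,0,1,0.15,-0.29,0,0,0,0,1]' --force 30

```text
time: 1.1
eef_pos: [0.3706, 0.22, 0.2919]
ee_rot: [3.141, -0.0, -3.139]
force: [1.0, 0.0, 0.1]
width: 0.998
gripper_force: 0.0
```

Request:
arm_command --plan '[0.11,-0.25,-0.11,0,-0.025,0,1,0.11,-0.25,-0.11,0,-0.025,0,1,0.11,-0.25,-0.11,0,-0.025,0,1,0.11,-0.25,-0.11,0,-0.025,0,1,0.11,-0.25,-0.11,0,-0.025,0,1,0.11,-0.25,-0.11,0,-0.025,0,1,0.11,-0.25,-0.11,0,-0.025,0,1,0.11,-0.25,-0.11,0,-0.025,0,1,0.11,-0.25,-0.11,0,-0.025,0,1,0,0,0,0,-0.025,0,1,0,0,0,0,0,0,1,0,0,0,0,0,0,1]'

```text
time: 2.1
eef_pos: [0.4822, -0.0272, 0.1937]
ee_rot: [-3.105, 0.653, 3.14]
force: [0.6, 1.2, -0.4]
width: 1.001
gripper_force: 0.0
```

```bash
python3 - <<'E'
from h import *
o=monitor.get_obs();c=viewer.calibration("wrist");R=cv2.Rodrigues(np.array(c["rvec"]))[0];p=-R.T@np.array(c["tvec"]).ravel()
T=Ro.from_euler("xyz",o["ee_rot"]).as_matrix();print(o["eef_pos"],T.round(2),o["joint_positions"],"cam in tool",T.T@(p-o["eef_pos"]),"look",T.T@R[2],c["K"])
cv2.imwrite("pics/w1.png",viewer.grab_frame("wrist"))
E
```

```text
[ 0.48219351 -0.02722916  0.19369403] [[-0.79  0.02  0.61]
 [ 0.    1.   -0.04]
 [-0.61 -0.03 -0.79]] [-0.47665481 -0.11275466  0.28370599  2.51946039  1.11327976  0.20079437
  0.32730356] cam in tool [ 0.06923444 -0.00047754 -0.17308126] look [-2.73364646e-01  6.21516292e-05  9.61910477e-01] [[376.12365039   0.         317.68510149]
 [  0.         376.12365039 237.15094244]
 [  0.           0.           1.        ]]
```

View pics/w1.png

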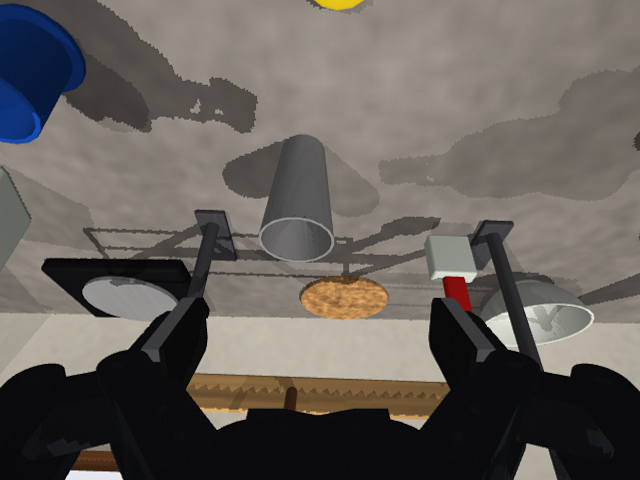

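The wrist camera image is upside down. It shows the cup rim centred at (297, 240), its base at about (303, 140), the free peg at (291, 398) and the tumbler at top left.

```bash
python3 - <<'E'
from h import *
C["wrist"]={k:np.array(v,float) for k,v in viewer.calibration("wrist").items()}
print(monitor.get_obs()["eef_pos"],ray("wrist",(297,240),.11),ray("wrist",(303,148),0.0),ray("wrist",(291,390),.246),proj("wrist",[[.631,-.051,.242],[.568,-.048,.11],[.468,-.248,.075]]))
E
```

```text
[ 0.48254849 -0.02663293  0.19400827] [ 0.56713001 -0.04813728  0.11      ] [ 0.56483867 -0.04894552  0.        ] [ 0.49006763 -0.03711876  0.246     ] [[287.73255183 436.07065564]
 [297.2401491  240.63718649]
 [ -6.2848219  107.57255669]]
```

Request:
arm_command --plan '[0.095,-0.046,-0.085,0.004,0.0103,0,1,0.095,-0.046,-0.085,0.004,0.0103,0,1,0.095,-0.046,-0.085,0.004,0.0103,0,1,0.095,-0.046,-0.085,0.004,0.0103,0,1,0,0,0,0,0,0,1,0,0,0,0,0,0,1]'

```text
time: 2.65
eef_pos: [0.5007, -0.036, 0.17]
ee_rot: [-3.139, 0.573, 3.121]
force: [-0.2, 0.2, 0.7]
width: 0.999
gripper_force: 0.0
```

```bash
python3 - <<'E'
from h import *
o=monitor.get_obs();print(o["eef_pos"],Ro.from_euler("xyz",o["ee_rot"]).as_matrix().round(3),o["joint_positions"].round(2))
E
```

```text
[ 0.50073449 -0.03601282  0.17002531] [[-0.84   0.022  0.542]
 [ 0.017  1.    -0.014]
 [-0.542 -0.002 -0.84 ]] [-0.63 -0.02  0.56  2.46  0.45  0.14  1.05]
```

Request:
arm_command --plan '[0.0375,-0.0174,-0.024,0,0.0072,0,1,0.0375,-0.0174,-0.024,0,0.0072,0,1,0.0375,-0.0174,-0.024,0,0.0072,0,1,0.0375,-0.0174,-0.024,0,0.0072,0,1,0.0375,-0.0174,-0.024,0,0.0072,0,1,0.0375,-0.0174,-0.024,0,0.0072,0,1,0,0,0,0,0,0,1]'

```text
time: 3.23
eef_pos: [0.528, -0.0494, 0.1532]
ee_rot: [-3.134, 0.44, 3.123]
force: [1.0, -0.3, 0.2]
width: 0.997
gripper_force: 0.0
```

```bash
python3 - <<'E'
from h import *
o=monitor.get_obs();print(o["eef_pos"],Ro.from_euler("xyz",o["ee_rot"]).as_matrix().round(3),o["joint_positions"].round(2))
E
```

```text
[ 0.52799395 -0.04941899  0.15324923] [[-0.905  0.022  0.426]
 [ 0.017  1.    -0.016]
 [-0.426 -0.007 -0.905]] [-0.55  0.12  0.59  2.31 -0.19  0.3   1.73]
```

Request:
arm_command --plan '[0.05,0.001,-0.092,0,0,0,1,0.05,0.001,-0.092,0,0,0,1,0.05,0.001,-0.092,0,0,0,1,0.05,0.001,-0.092,0,0,0,1,0.05,0.001,-0.092,0,0,0,1,0.05,0.001,-0.092,0,0,0,1,0.05,0.001,-0.092,0,0,0,1,0.05,0.001,-0.092,0,0,0,1,0,0,0,0,0,0,0.5,0,0,0,0,0,0,0.5,0,0,0,0,0,0,0.3,0,0,0,0,0,0,0.3]' --force 30

```text
time: 4.23
eef_pos: [0.5718, -0.0478, 0.0709]
ee_rot: [-3.136, 0.44, 3.122]
force: [-0.6, 0.6, 3.5]
width: 0.662
gripper_force: 29.5
```

Request:
arm_command --plan '[0,0,0,0,0,0,0,0,0,0,0,0,0,0,0,0,0,0,0,0,0,-0.05,0,0.06,0,0,0,0,-0.05,0,0.06,0,0,0,0,-0.05,0,0.06,0,0,0,0,0,0,0,0,0,0,0]' --force 30

```text
time: 4.82
eef_pos: [0.5523, -0.0481, 0.092]
ee_rot: [-3.137, 0.438, 3.121]
force: [-0.2, 0.3, -1.7]
width: 0.66
gripper_force: 30.3
```

```bash
python3 - <<'E'
from h import *
o=monitor.get_obs();T=Ro.from_euler("xyz",o["ee_rot"]).as_matrix();print(o["eef_pos"],T.round(3),o["joint_positions"].round(2),o["width"],o["gripper_force"])
C["wrist"]={k:np.array(v,float) for k,v in viewer.calibration("wrist").items()}
a=viewer.grab_frame("wrist");b=viewer.grab_frame("side")[200:350,300:450]
im=np.hstack([cv2.resize(a,(440,330)),cv2.resize(b,(330,330),interpolation=cv2.INTER_CUBIC)]);cv2.imwrite("pics/w2.png",im);cv2.imwrite("pics/w2full.png",a)
E
```

```text
[ 0.55234579 -0.04812805  0.09195999] [[-0.905  0.022  0.424]
 [ 0.018  1.    -0.013]
 [-0.424 -0.004 -0.906]] [-0.41  0.29  0.47  2.32 -0.8   0.17  2.33] 0.6601877254077639 30.302772086726506
```

View pics/w2.png

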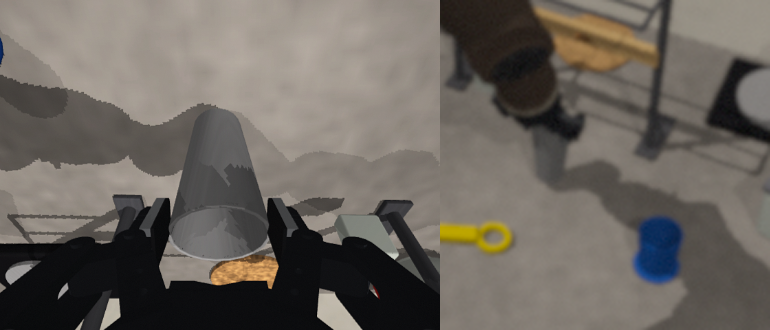

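```bash
python3 - <<'E'
from h import *
C["wrist"]={k:np.array(v,float) for k,v in viewer.calibration("wrist").items()}
t=monitor.get_obs()["eef_pos"];k=640/440
print(ray("wrist",(219*k,233*k),.131)-t,ray("wrist",(216*k,119*k),.021)-t)
E
```

```text
[-0.00573485  0.00022876  0.03947693] [-0.01615144 -0.00263471 -0.07052307]
```

Request:
arm_command --plan '[-0.07,0,0.1,0,0,0,0,-0.07,0,0.14,0,0,0,0,-0.07,0,0.14,0,0,0,0,-0.07,0,0.14,0,0,0,0,-0.06,0,0.14,0,0,0,0,-0.06,0,0.14,0,0,0,0,0,-0.09,0,0,0,-0.0064,0,-0.0225,-0.171,0,0,0,-0.0128,0,-0.0225,-0.171,0,0,0,-0.0128,0,-0.0225,-0.171,0,0,0,-0.0128,0,-0.0225,-0.171,0,0,0,-0.0128,0,-0.0225,-0.171,0,0,0,-0.0128,0]'

```text
time: 5.92
eef_pos: [0.4976, -0.162, 0.1736]
ee_rot: [-3.138, 0.439, 2.897]
force: [-0.5, 0.3, -2.6]
width: 0.663
gripper_force: 30.7
```

Request:
arm_command --plan '[-0.0225,-0.171,0,0,0,-0.0128,0,-0.0225,-0.171,0,0,0,-0.0128,0,-0.0225,-0.171,0,0,0,-0.0128,0,-0.0225,-0.171,0,0,0,-0.0128,0,0,-0.09,0,0,0,-0.0064,0,0,0,0,0,0,0,0,0,0,0,0,0,0,0]'

```text
time: 6.5
eef_pos: [0.4862, -0.2544, 0.1734]
ee_rot: [-3.137, 0.439, 2.718]
force: [-0.1, 0.1, -0.7]
width: 0.662
gripper_force: 30.7
```

```bash
python3 - <<'E'
from h import *
o=monitor.get_obs();T=Ro.from_euler("xyz",o["ee_rot"]).as_matrix();print(o["eef_pos"],T.round(3),o["joint_positions"].round(2),o["width"],o["gripper_force"])
print(proj("scene",[.468,-.2495,.075]),proj("side",[.468,-.2495,.075]))
a=viewer.grab_frame("wrist");b=viewer.grab_frame("side")[240:360,340:460];s=viewer.grab_frame("scene")[190:290,180:280]
im=np.hstack([cv2.resize(a,(533,400)),np.vstack([cv2.resize(q,(200,200),interpolation=cv2.INTER_CUBIC) for q in(b,s)])]);cv2.imwrite("pics/w3.png",im);cv2.imwrite("pics/w3full.png",a)
E
```

```text
[ 0.48622402 -0.25439567  0.17336834] [[-0.825  0.413  0.385]
 [ 0.372  0.911 -0.178]
 [-0.425 -0.004 -0.905]] [-0.59  0.16  1.11  2.26 -0.44  0.4   2.01] 0.6622841052761539 30.692618447847337
[[217.7267041 233.4988364]] [[399.30426983 305.59082395]]
```

View pics/w3.png

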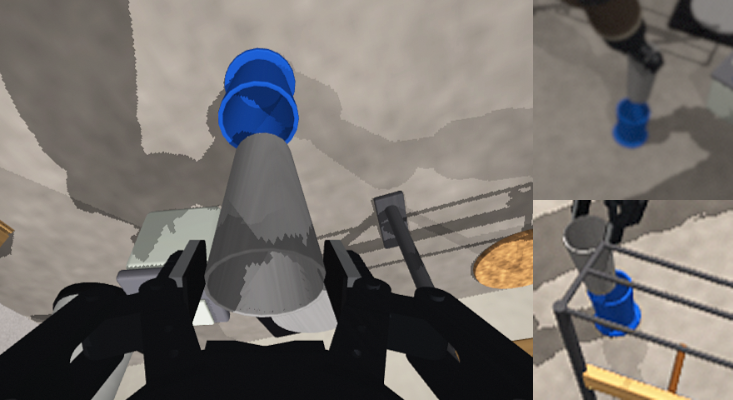

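```bash
python3 - <<'E'
from h import *
C["wrist"]={k:np.array(v,float) for k,v in viewer.calibration("wrist").items()}
t=monitor.get_obs()["eef_pos"];k=1.2008
print("tum",ray("wrist",(258.5*k,117*k),.075))
zb=t[2]-.0709
print("rim",ray("wrist",(266*k,281*k),.11+zb)-t,"base",ray("wrist",(264*k,150*k),zb)-t, zb)
E
```

```text
tum [ 0.46352603 -0.247712    0.075     ]
rim [-0.00530223  0.00256339  0.0391    ] base [-0.01018899  0.00304101 -0.0709    ] 0.10273704821056402
```

Request:
arm_command --plan '[-0.042,0.01,0,0,0,0,0,-0.042,0.01,0,0,0,0,0,0,0,-0.08,0,0,0,0,0,0,-0.08,0,0,0,0,0,0,-0.08,0,0,0,0,0,0,-0.08,0,0,0,0,0,0,-0.08,0,0,0,0,0,0,-0.08,0,0,0,0,0,0,0,0,0,0,0]'

```text
time: 7.4
eef_pos: [0.4764, -0.2489, 0.1155]
ee_rot: [-3.138, 0.438, 2.724]
force: [-1.1, -1.4, -2.4]
width: 0.656
gripper_force: 30.4
```

Request:
arm_command --plan '[0,0,-0.02,0,0,0,0,0,0,-0.02,0,0,0,0,0,0,-0.02,0,0,0,0,0,0,-0.02,0,0,0,0,0,0,-0.02,0,0,0,0,0,0,0,0,0,0,0]'

```text
time: 7.9
eef_pos: [0.4777, -0.2503, 0.1049]
ee_rot: [-3.137, 0.441, 2.723]
force: [-3.0, -3.7, 2.6]
width: 0.658
gripper_force: 30.4
```

Request:
arm_command --plan '[-0.015,-0.02,-0.01,0,0,0,0,-0.01,-0.01,-0.015,0,0,0,0,0,0,-0.02,0,0,0,0,0,0,-0.015,0,0,0,0,0,0,0,0,0,0,0]'

```text
time: 8.32
eef_pos: [0.4743, -0.2527, 0.0971]
ee_rot: [-3.139, 0.439, 2.723]
force: [-2.9, -0.6, 4.4]
width: 0.658
gripper_force: 30.8
```

Request:
arm_command --plan '[-0.02,0,-0.01,0,0,0,0,0,0,-0.015,0,0,0,0,0,0,-0.01,0,0,0,0,0,0,0,0,0,0,0]'

```text
time: 8.65
eef_pos: [0.4726, -0.2527, 0.0934]
ee_rot: [-3.139, 0.44, 2.724]
force: [-2.4, -0.2, 7.8]
width: 0.66
gripper_force: 31.2
```

```bash
python3 - <<'E'
from h import *
o=monitor.get_obs();print(o["eef_pos"],o["force"],o["joint_positions"].round(2))
a=viewer.grab_frame("wrist");b=viewer.grab_frame("side")[240:360,340:460];s=viewer.grab_frame("scene")[190:290,180:280]
im=np.hstack([cv2.resize(a,(533,400)),np.vstack([cv2.resize(q,(200,200),interpolation=cv2.INTER_CUBIC) for q in(b,s)])]);cv2.imwrite("pics/w4.png",im)
E
```

```text
[ 0.4725913  -0.25270609  0.0934417 ] [-2.43344491 -0.17844095  7.84132293] [-0.07  0.27  0.55  2.36 -0.92  0.17  2.46]
```

View pics/w4.png

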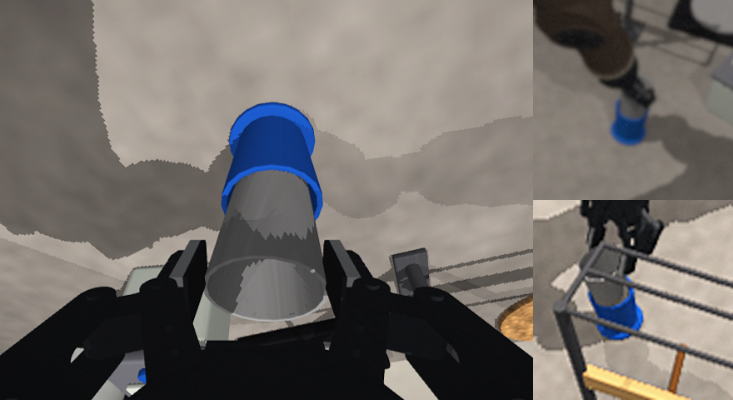

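The cup sits in the tumbler with a seating force of about 8 N. I'll release it and retreat.

Request:
arm_command --plan '[0,0,0,0,0,0,0.75,0,0,0,0,0,0,0.85,0,0,0,0,0,0,1,0,0,0,0,0,0,1,0,0,0,0,0,0,1,0,0,0,0,0,0,1]'

```text
time: 9.3
eef_pos: [0.472, -0.2528, 0.0931]
ee_rot: [-3.138, 0.439, 2.723]
force: [-0.3, -1.0, 0.3]
width: 1.0
gripper_force: 0.0
```

Request:
arm_command --plan '[-0.03,0.014,0.07,0,0,0,1,-0.064,0.03,0.15,0,0,0,1,-0.064,0.03,0.15,0,0,0,1,-0.064,0.03,0.15,0,0,0,1,-0.064,0.03,0.15,0,0,0,1,-0.064,0.03,0.15,0,0,0,1,0,0.03,0.15,0,0.02,0,1,0,0.03,0.15,0,0.02,0,1]'

```text
time: 9.97
eef_pos: [0.4433, -0.2266, 0.1892]
ee_rot: [-3.101, 0.334, 2.747]
force: [1.7, 1.8, -0.4]
width: 0.999
gripper_force: 0.0
```

```bash
python3 - <<'E'
from h import *
o=monitor.get_obs();T=Ro.from_euler("xyz",o["ee_rot"]).as_matrix();print(o["eef_pos"],T.round(3),o["joint_positions"].round(2))
a=viewer.grab_frame("wrist");b=viewer.grab_frame("side")[240:360,340:460];s=viewer.grab_frame("scene")[190:290,180:280]
im=np.hstack([cv2.resize(a,(533,400)),np.vstack([cv2.resize(q,(200,200),interpolation=cv2.INTER_CUBIC) for q in(b,s)])]);cv2.imwrite("pics/w5.png",im)
E
```

```text
[ 0.44330561 -0.2266253   0.18917872] [[-0.872  0.396  0.287]
 [ 0.363  0.917 -0.164]
 [-0.328 -0.039 -0.944]] [-0.9  -0.02  1.27  2.25  0.12  0.57  1.45]
```

View pics/w5.png

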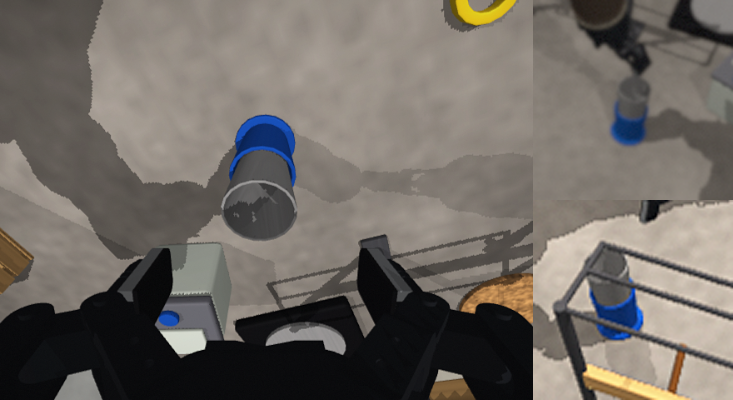

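The cup is nested upright, with its rim at (260, 210) inside the blue tumbler. Next is scraper B.

Request:
arm_command --plan '[0.02,0.2,0.05,0.0133,0.0233,0,1,0.02,0.3,0,0.0133,0.0233,0,1,0.02,0.3,0,0.0133,0.0233,0,1,0.02,0.3,0,0.0133,0.0233,0,1,0.02,0.3,0,0,0,0,1,0.02,0.3,0,0,0,0,1,0.02,0.3,0,0,0,0,1,0.02,0.3,0,0,0,0,1,0.02,0.3,0,0,0,0,1,0.02,0.3,0,0,0,0,1,0.02,0.3,0,0,0,0,1,0.02,0.3,0,0,0,0,1]'

```text
time: 11.12
eef_pos: [0.4749, 0.1954, 0.1951]
ee_rot: [3.138, 0.004, 2.742]
force: [1.6, -0.7, 0.6]
width: 0.996
gripper_force: 0.0
```

Request:
arm_command --plan '[0.02,0.3,0,0,0,0,1,0.02,0.3,0,0,0,0,1,0.02,0.15,0,0,0,0,1,0,0,0,0,0,0,1]'

```text
time: 11.45
eef_pos: [0.482, 0.2888, 0.1942]
ee_rot: [3.138, 0.004, 2.749]
force: [-0.2, -0.0, -0.4]
width: 0.996
gripper_force: 0.0
```

```bash
cat >> h.py <<'E'
def yellow(a):
    h=cv2.cvtColor(a,cv2.COLOR_BGR2HSV); m=cv2.inRange(h,(22,150,60),(35,255,255)); return m
def tool():
    o=monitor.get_obs();T=Ro.from_euler("xyz",o["ee_rot"]).as_matrix()
    C["wrist"]={k:np.array(v,float) for k,v in viewer.calibration("wrist").items()}
    print("t",round(o["time"],2),"tcp",o["eef_pos"].round(4),"x",T[:,0].round(3),"z",T[:,2].round(3),"q",o["joint_positions"].round(2),"w",round(o["width"],3)); return o,T
E
python3 - <<'E'
from h import *
tool();a=viewer.grab_frame("wrist");cv2.imwrite("pics/w6.png",a)
m=yellow(a);n,l,st,ct=cv2.connectedComponentsWithStats(m)
for i in range(1,n):
    if st[i,4]>200:
        mm=(l==i).astype(np.uint8); ys,xs=np.nonzero(mm); print(st[i])
        P=np.array([ray("wrist",(u,v),.010)[:2] for u,v in list(zip(xs,ys))[::7]]);c=P.mean(0);u,s,v=np.linalg.svd(P-c,full_matrices=False);d=v[0];t=(P-c)@d
        print("mean",c,"dir",d,"ends",c+d*t.min(),c+d*t.max(),"len",np.ptp(t))
        cs,hr=cv2.findContours(mm,cv2.RETR_CCOMP,cv2.CHAIN_APPROX_NONE)
        for k,h in enumerate(hr[0]):
            if h[3]>=0 and len(cs[k])>20:
                e=cs[k][:,0].mean(0);print("hole",e,ray("wrist",e,.007))
E
```

```text
t 11.45 tcp [0.482  0.2888 0.1942] x [-0.924  0.383 -0.004] z [ 0.005  0.002 -1.   ] q [-1.34  0.48  1.03  1.8  -0.45  1.12  1.02] w 0.996
[    0    69   180   211 11783]
mean [0.36380413 0.10983007] dir [-0.35885514  0.93339327] ends [ 0.42135409 -0.03985913] [0.33392278 0.1875524 ] len 0.24363956690761573
[ 303   82   63  200 7119]
mean [0.44719732 0.31886363] dir [ 0.92414844 -0.38203359] ends [0.38590008 0.34420329] [0.56072172 0.2719338 ] len 0.18917052209897275
hole [333.5        261.05882353] [0.54223247 0.28094788 0.007     ]
```

Request:
arm_command --plan '[-0.0042,0.0176,-0.175,0,0,0,1,-0.0042,0.0176,-0.175,0,0,0,1,-0.0042,0.0176,-0.175,0,0,0,1,-0.0042,0.0176,-0.175,0,0,0,1,-0.0042,0.0176,-0.175,0,0,0,1,-0.0042,0.0176,-0.175,0,0,0,1,-0.0042,0.0176,-0.175,0,0,0,1,-0.0042,0.0176,-0.175,0,0,0,1,-0.0042,0.0176,-0.16,0,0,0,0.6,0,0,0,0,0,0,0.3,0,0,0,0,0,0,0,0,0,0,0,0,0,0]' --force 50

```text
time: 12.5
eef_pos: [0.4789, 0.3015, 0.0101]
ee_rot: [3.138, 0.006, 2.741]
force: [-0.9, 0.1, 0.6]
width: 0.456
gripper_force: 0.0
```

Request:
arm_command --plan '[0,0,0,0,0,0,0,0,0,0,0,0,0,0,0,0,0,0,0,0,0,0,0,0,0,0,0,0,0,0,0,0,0,0,0]' --force 50

```text
time: 12.92
eef_pos: [0.4781, 0.303, 0.0096]
ee_rot: [3.138, 0.005, 2.743]
force: [-0.8, -0.4, -0.1]
width: 0.002
gripper_force: 0.0
```

Request:
arm_command --plan '[0,0,0.1,0,0,0,0.5,0,0,0.25,0,0,0,1,0,0,0.25,0,0,0,1,0,0,0.25,0,0,0,1,0,0,0.25,0,0,0,1,0,0,0.25,0,0,0,1,0,0,0,0,0,0,1]'

```text
time: 13.5
eef_pos: [0.4811, 0.3033, 0.1774]
ee_rot: [3.132, 0.009, 2.741]
force: [1.6, 0.1, 0.1]
width: 0.978
gripper_force: 0.0
```

```bash
cat >> h.py <<'E'
def scr(n="wrist",z=.010):
    a=viewer.grab_frame(n);m=yellow(a);k,l,st,ct=cv2.connectedComponentsWithStats(m)
    for i in range(1,k):
        if st[i,4]<(200 if n=="wrist" else 40): continue
        mm=(l==i).astype(np.uint8); ys,xs=np.nonzero(mm)
        P=np.array([ray(n,(u,v),z)[:2] for u,v in list(zip(xs,ys))[::7]]);c=P.mean(0);u,s,v=np.linalg.svd(P-c,full_matrices=False);d=v[0];t=(P-c)@d
        print(n,st[i],"dir",d.round(3),"ends",(c+d*t.min()).round(4),(c+d*t.max()).round(4),"len",np.ptp(t).round(3))
        cs,hr=cv2.findContours(mm,cv2.RETR_CCOMP,cv2.CHAIN_APPROX_NONE)
        for j,h in enumerate(hr[0]):
            if h[3]>=0 and len(cs[j])>12:
                e=cs[j][:,0].mean(0);print(" hole",e.round(1),ray(n,e,z-.003).round(4))
    return a
E
python3 - <<'E'
from h import *
tool();a=scr();cv2.imwrite("pics/w7.png",a);scr("scene")
E
```

```text
t 13.5 tcp [0.4811 0.3033 0.1774] x [-0.921  0.39  -0.009] z [ 0.012  0.005 -1.   ] q [-1.35  0.5   1.02  1.81 -0.48  1.09  1.01] w 0.978
wrist [    0    75   157   214 11700] dir [-0.365  0.931] ends [ 0.4142 -0.0185] [0.3332 0.1882] len 0.222
wrist [ 285   86   66  208 7724] dir [ 0.925 -0.379] ends [0.3857 0.3445] [0.5614 0.2726] len 0.19
 hole [320.4 272. ] [0.5423 0.2811 0.007 ]
scene [334 242  48  22 638] dir [-0.062  0.998] ends [0.3593 0.0701] [0.3514 0.1968] len 0.127
scene [296 245  56  13 348] dir [-0.145  0.989] ends [ 0.4032 -0.0429] [0.3803 0.1132] len 0.158
scene [296 255  14   7  50] dir [0.169 0.986] ends [ 0.4293 -0.0366] [0.4361 0.003 ] len 0.04
scene [387 277  53  54 781] dir [ 0.92  -0.392] ends [0.3917 0.3474] [0.5657 0.2732] len 0.189
 hole [394.5 323.1] [0.5451 0.2828 0.007 ]
```

Request:
arm_command --plan '[-0.003,0.004,-0.14,0,0,0,1,-0.003,0.004,-0.14,0,0,0,1,-0.003,0.004,-0.14,0,0,0,1,-0.003,0.004,-0.14,0,0,0,1,-0.003,0.004,-0.14,0,0,0,1,-0.003,0.004,-0.14,0,0,0,1,-0.003,0.004,-0.14,0,0,0,1,-0.003,0.004,-0.14,0,0,0,0.7,-0.003,0.004,-0.14,0,0,0,0.5,-0.003,0.004,-0.1,0,0,0,0.5,0,0,0,0,0,0,0.5,0,0,0,0,0,0,0.5]' --force 50

```text
time: 14.6
eef_pos: [0.4738, 0.307, 0.0075]
ee_rot: [3.141, 0.004, 2.742]
force: [0.1, 0.1, -0.3]
width: 0.502
gripper_force: 0.0
```

```bash
python3 - <<'E'
from h import *
o,T=tool();print(o["force"]);a=scr();cv2.imwrite("pics/w8.png",a)
d=np.array([.925,-.38,0]);e=np.array([.5423,.281,.008])
print(T.T@(e-.07*d-o["eef_pos"]))
g=o["eef_pos"];print(proj("wrist",[g,g+.0425*.5*T[:,1],g-.0425*.5*T[:,1]]))
E
```

```text
t 14.6 tcp [0.4738 0.307  0.0075] x [-0.921  0.389 -0.004] z [ 0.004 -0.001 -1.   ] q [-1.21  0.7   0.8   1.96 -0.72  0.78  1.18] w 0.502
[ 0.06509939  0.08769197 -0.3088427 ]
wrist [  256    65   130   350 26392] dir [ 0.926 -0.377] ends [0.3858 0.3446] [0.5475 0.2786] len 0.175
wrist [  0 151  13  31 242] dir [ 0.738 -0.675] ends [0.3647 0.2026] [0.3737 0.1943] len 0.012
[-0.00320956  0.0020066  -0.00049992]
[[319.22017464 277.27662314]
 [362.33216025 277.32033285]
 [276.1146345  277.23291997]]
```

Request:
arm_command --plan '[0.01,0.005,-0.03,0,0,0,0.4,0.01,0.005,-0.02,0,0,0,0.4,0,0,-0.02,0,0,0,0.35,0,0,0,0,0,0,0.35,0,0,0,0,0,0,0.35]'

```text
time: 15.07
eef_pos: [0.4768, 0.3088, -0.0003]
ee_rot: [3.139, 0.005, 2.742]
force: [-0.5, -0.1, -0.1]
width: 0.349
gripper_force: 0.0
```

Request:
arm_command --plan '[0,0,0,0,0,0,0.25,0,0,0,0,0,0,0.15,0,0,0,0,0,0,0.1,0,0,0,0,0,0,0.1]'

```text
time: 15.4
eef_pos: [0.4768, 0.3089, -0.0002]
ee_rot: [3.139, 0.005, 2.742]
force: [0.4, -0.6, -0.8]
width: 0.098
gripper_force: 0.0
```

```bash
python3 - <<'E'
from h import *
o,T=tool();print(o["force"],o["gripper_force"]);a=scr();cv2.imwrite("pics/w9.png",a)
E
```

```text
t 15.4 tcp [ 4.768e-01  3.089e-01 -2.000e-04] x [-0.921  0.389 -0.005] z [ 0.006  0.001 -1.   ] q [-1.2   0.72  0.79  1.96 -0.73  0.77  1.19] w 0.098
[ 0.36488148 -0.63465182 -0.83569202] 0.0
wrist [  245    56   138   346 25754] dir [ 0.926 -0.378] ends [0.3858 0.3447] [0.5356 0.2836] len 0.162
```

View pics/w9.png

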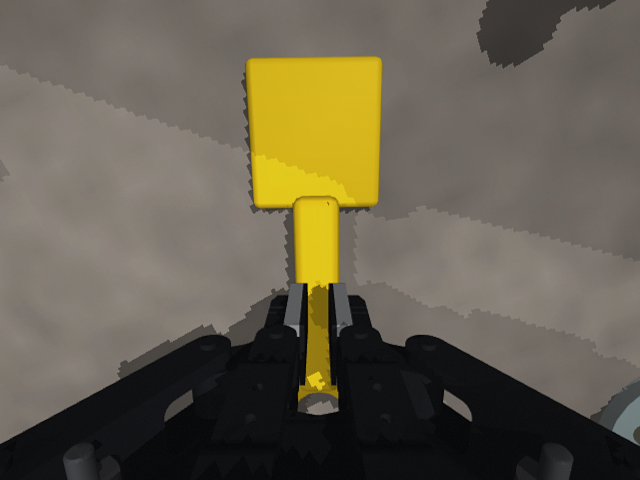

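The picture shows the pads still above the handle: the gap is about 21 px at rows 283–385, and the handle is 43 px wide. So the real tips sit roughly 30 mm behind the nominal TCP. I'll go lower, watching the force.

Request:
arm_command --plan '[0,0,0,0,0,0,0.45,0,0,0,0,0,0,0.45,0,0,-0.04,0,0,0,0.45,0,0,-0.04,0,0,0,0.45,0,0,-0.04,0,0,0,0.45,0,0,-0.03,0,0,0,0.45,0,0,0,0,0,0,0.45]'

```text
time: 16.03
eef_pos: [0.4762, 0.3085, -0.0194]
ee_rot: [3.14, 0.004, 2.742]
force: [0.8, -0.1, -0.4]
width: 0.449
gripper_force: 0.0
```

Request:
arm_command --plan '[0,0,0,0,0,0,0.3,0,0,0,0,0,0,0.2,0,0,0,0,0,0,0.1,0,0,0,0,0,0,0.1]' --force 30

```text
time: 16.37
eef_pos: [0.4769, 0.3089, -0.0182]
ee_rot: [3.139, 0.005, 2.742]
force: [0.7, -0.1, -0.2]
width: 0.217
gripper_force: 29.4
```

Request:
arm_command --plan '[0,0,0,0,0,0,0.4,0,0,0,0,0,0,0.4,0,0,-0.025,0,0,0,0.4,0,0,-0.025,0,0,0,0.4,0,0,-0.02,0,0,0,0.4,0,0,0,0,0,0,0.4]'

```text
time: 16.87
eef_pos: [0.4764, 0.3086, -0.0274]
ee_rot: [3.14, 0.004, 2.742]
force: [0.4, -0.1, 0.5]
width: 0.401
gripper_force: 0.0
```

Request:
arm_command --plan '[0,0,0,0,0,0,0.25,0,0,0,0,0,0,0.1,0,0,0,0,0,0,0.1,0,0,0,0,0,0,0.1]' --force 50

```text
time: 17.2
eef_pos: [0.4769, 0.3088, -0.0267]
ee_rot: [3.139, 0.005, 2.742]
force: [0.4, -0.1, 0.1]
width: 0.22
gripper_force: 49.4
```

Request:
arm_command --plan '[0,0,0.15,0,0,0,0,0,0,0.25,0,0,0,0,0,0,0.25,0,0,0,0,0,-0.15,0.15,0,0,0.0125,0,0,-0.27,0.12,0,0,0.0125,0,0,-0.27,0.12,0,0,0.0125,0,0,-0.27,0.12,0,0,0.0125,0,0,-0.27,0.12,0,0,0.0125,0,0,-0.27,0.12,0,0,0.0125,0,0,-0.27,0.12,0,0,0.0125,0,0,-0.27,0.12,0,0,0.0125,0,0,-0.27,0.12,0,0,0.0125,0]'

```text
time: 18.2
eef_pos: [0.4763, 0.0299, 0.1852]
ee_rot: [3.138, 0.005, 3.097]
force: [0.5, -0.1, -1.6]
width: 0.217
gripper_force: 49.3
```

Request:
arm_command --plan '[0,-0.27,0,0,0,0,0,0,-0.15,0,0,0,0,0,0.07,0,0.02,0,-0.02,0,0,0.07,0,0.02,0,-0.02,0,0,0.07,0,0.02,0,-0.02,0,0,0.07,0,0.02,0,-0.02,0,0,0.07,0,0.02,0,-0.02,0,0,0.07,0,0.02,0,-0.02,0,0,0.07,0,0.02,0,-0.02,0,0,0.07,0,0.02,0,-0.02,0,0,0,0,0,0,0,0]'

```text
schema error: expected a multiple of 7 numbers
```

```bash
python3 - <<'E'
from h import *
o,T=tool();a=viewer.grab_frame("wrist");cv2.imwrite("pics/w10.png",a);
print("eye",o["eef_pos"]+T@[-.071,0,-.032])
m=yellow(a);m[:120]=0;k,l,st,ct=cv2.connectedComponentsWithStats(m);print(st[1:][st[1:,4]>150])
print(proj("wrist",o["eef_pos"]+T@[-.071,0,-.032]))
E
```

```text
t 18.2 tcp [0.4763 0.0299 0.1852] x [-0.999  0.044 -0.005] z [ 0.005  0.003 -1.   ] q [-0.95  0.28  0.99  2.   -0.29  1.    1.7 ] w 0.217
eye [0.54710176 0.02671791 0.21755271]
[[  231   120   164   295 25186]]
[[318.66093017 446.89933441]]
```

Request:
arm_command --plan '[0.04,-0.22,0.02,0,0,0,0,0.04,-0.22,0.02,0,0,0,0,0.04,-0.22,0.02,0,0,0,0,0.07,0,0.02,0,-0.02,0,0,0.07,0,0.02,0,-0.02,0,0,0.07,0,0.02,0,-0.02,0,0,0.07,0,0.02,0,-0.02,0,0,0.07,0,0.02,0,-0.02,0,0,0.07,0,0.02,0,-0.02,0,0,0.07,0,0.02,0,-0.02,0,0,0.07,0,0.02,0,-0.02,0,0,0,0,0,0,0,0,0]'

```text
time: 19.25
eef_pos: [0.5569, -0.0473, 0.2099]
ee_rot: [3.111, 0.507, 3.088]
force: [-1.3, 0.6, -0.8]
width: 0.22
gripper_force: 49.4
```

```bash
python3 - <<'E'
from h import *
o,T=tool();print("eye",o["eef_pos"]+T@[-.071,0,-.032])
E
```

```text
t 19.25 tcp [ 0.5569 -0.0473  0.2099] x [-0.873  0.047 -0.486] z [ 0.487  0.004 -0.874] q [-1.    0.03  1.06  2.26 -0.15  0.37  1.7 ] w 0.22
eye [ 0.60324846 -0.05076738  0.27235854]
```

```bash
python3 - <<'E'
from h import *
o,T=tool();e=o["eef_pos"]+T@[-.071,0,-.032]
for n in("scene","side"):
    a=viewer.grab_frame(n);cv2.imwrite(f"pics/{n}11.png",a);p=proj(n,e)[0];print(n,"eye pred",p,"peg tip/mid/root",proj(n,[[.631,-.051,.242],[.652,-.052,.221],[.673,-.053,.2]]).round(1).tolist())
    u,v=p.astype(int);hsv=cv2.cvtColor(a,cv2.COLOR_BGR2HSV)[v-14:v+15,u-18:u+19]
    for r in hsv: print("".join("Y" if 20<=h<=36 and s>140 else "o" if 4<=h<20 and s>90 else "#" if val<60 else "." for h,s,val in r))
E
```

```text
t 19.25 tcp [ 0.5569 -0.0473  0.2099] x [-0.873  0.047 -0.486] z [ 0.487  0.004 -0.874] q [-1.    0.03  1.06  2.26 -0.15  0.37  1.7 ] w 0.22
scene eye pred [257.42952011 247.86460603] peg tip/mid/root [[254.0, 264.7], [251.0, 276.8], [248.1, 288.8]]
.......................#...#YYYYYYY..
...........................YYYYYYYY..
..........................YYYYYYYYo..
##.......................YYYYYYYYYo..
...##...................YYYYYYYYYY...
.......#...............YYYYYYYYYYY...
..........#...........YYYYYYYYYYYY...
.............##......YYYYYYYYYYYYY...
................#......YYYYYYYYYY....
..........................YYYYYY.....
................YYYYY........oY......
............YYYYYYYYYYYY.............
...........YYYYYYYYYYYYYYYYo##.......
..........YYYYYYYYYYYYYYYYYY...##....
..........YYYYYYYYYYYYYYYYYY......##.
..........YYYYY.......YYYYYY.........
..........YYYYYY.......YYYYY.........
...........YYYYYYYYYYYYYYYYY.........
...........YYYYYYYYYYYYYYYYY.........
............YYYYYYYYYYYYYYY..........
..............YYYYYYYYYYYY...........
..................YYYYY..............
..............
[... 761 characters left out ...]
YYYYYYoooooooooo
########o####..YYYooo.YYYYYoooooooooo
######o###o###o.YoooooYYYYYoooooooooo
o###o###oo###..oooooooYYYYYoooooooooo
#o#o#########..ooooooYYYYYYoooooooooo
##oo####oo##....YYYYYYYYYYYoooooooooo
###o########...YYYYYYYYYYYYoooooooooo
###o##oo#o##...YYYYYYYYYYYooooooooooo
###########...#YYYYYYYYYYoooooooooooo
#o########...##YYYYYYYYoooooooooooooo
#o########..###YYYYYYoooooooooooooooo
#########..####YYYYYooooooooooooooooo
#o######...####YYYYoooooooooooooooooo
######...######oYYooooooooooooooooooo
####....#########oooooooooooooooooooo
......############ooooooooooooooooooo
....##############.oooooooooooooooooo
##################..ooooooooooooooooo
###################...####ooooooooooo
```

Request:
arm_command --plan '[0.03,-0.001,-0.041,0,0,0,0,0.036,-0.001,-0.041,0,0,0,0,0.036,-0.001,-0.041,0,0,0,0,0.036,-0.001,-0.041,0,0,0,0,0.036,-0.001,-0.041,0,0,0,0,0,0,0,0,0,0,0]'

```text
time: 19.85
eef_pos: [0.5799, -0.0481, 0.1855]
ee_rot: [3.114, 0.505, 3.09]
force: [0.9, -0.4, -1.2]
width: 0.213
gripper_force: 49.4
```

Request:
arm_command --plan '[0.036,-0.001,-0.041,0,0,0,0,0.036,-0.001,-0.041,0,0,0,0,0.036,-0.001,-0.041,0,0,0,0,0.036,-0.001,-0.041,0,0,0,0,0,0,0,0,0,0,0]'

```text
time: 20.27
eef_pos: [0.5971, -0.0485, 0.1662]
ee_rot: [3.114, 0.505, 3.09]
force: [0.3, 0.1, -0.9]
width: 0.218
gripper_force: 49.4
```

```bash
cat >> h.py <<'E'
def asc(n,p,h=14,w=20):
    a=viewer.grab_frame(n);u,v=np.array(p).astype(int);print(n,u,v)
    for r in cv2.cvtColor(a,cv2.COLOR_BGR2HSV)[v-h:v+h+1,u-w:u+w+1]: print("".join("Y" if 22<=a<=36 and s>140 else "r" if (a<4 or a>170) and s>120 else "o" if 4<=a<22 and s>90 else "#" if val<60 else "." for a,s,val in r))
    return a
E
python3 - <<'E'
from h import *
o,T=tool();e=o["eef_pos"]+T@[-.071,0,-.032];print(e,o["force"])
for n in("scene","side"): cv2.imwrite(f"pics/{n}12.png",asc(n,proj(n,e)[0]))
E
```

```text
t 20.27 tcp [ 0.5971 -0.0485  0.1662] x [-0.874  0.045 -0.484] z [ 0.485  0.003 -0.875] q [-0.65  0.22  0.77  2.22 -0.66  0.31  2.18] w 0.218
[ 0.64359368 -0.05181932  0.22852842] [ 0.25074151  0.10936597 -0.86600713]
scene 252 272
..#.........................oYYYYYYY#...#
.....##.....................YYYYYYYY....#
........##................YYYYYYYYYY...##
...........#..............YYYYYYYYYY...##
..............##......oooYYYYYYYYYYY...##
.................#......oYYYYYYYYYYY.....
..........................oYYYYYYYY......
....................oo.......oYYYYY......
....................ooooY........o.......
.................o..ooooYYYY.............
...............YYYYoooooYYYYYYY.#........
.............YYYYYYoooooYYYYYY.....##....
.............YYYYYYooooYYYYYYY........#..
............YYYYYYYooooYYYYYYY...........
............YYYYY..oooo.YYYYYY...........
............YYYYY.oooo...YYYYY...........
............YYYYYYYYYYY.YYYYYY...........
.............YYYYYYYYYYYYYYYYY...........
.............YYYYYYYYYYYYYYYY............
..............YYYYYYYYYYYYYYY............
.................YYYYYYYYYYo
[... 880 characters left out ...]
##.oooooooYYYYYooooooooooooo
##############o#ooooooooYYYYooooooooooooo
#o#######oo#o###.ooooooYYYYYooooooooooooo
############o###.ooooooYYYYYooooooooooooo
########o#oo###..oYYooYYYYYYooooooooooooo
#####o#####oo##.oYYYYYYYYYYoooooooooooooo
#o############...YYYYYYYYYooooooooooooooo
#o#oo#########..oYYYYYYYooooooooooooooooo
############...##YYYYYooooooooooooooooooo
oo##########..###YYYYoooooooooooooooooooo
##oo##o####...###YYYYoooooooooooooooooooo
##########..#####YYYooooooooooooooooooooo
########...#######ooooooooooooooooooooooo
#####....##########oooooooooooooooooooooo
........############.oooooooooooooooooooo
####################....oooooooooooooooo.
######################.###.ooooooooooo...
```

Request:
arm_command --plan '[0.0213,0,-0.015,0,-0.0083,0,0,0.0213,0,-0.015,0,-0.0083,0,0,0.0213,0,-0.015,0,-0.0083,0,0,0.0213,0,-0.015,0,-0.0083,0,0,0.0213,0,-0.015,0,-0.0083,0,0,0.0213,0,-0.015,0,-0.0083,0,0,0.0213,0,-0.015,0,-0.0083,0,0,0.0213,0,-0.015,0,-0.0083,0,0,0.0213,0,-0.015,0,-0.0083,0,0,0.0213,0,-0.015,0,-0.0083,0,0,0,0,0,0,0,0,0]'

```text
time: 21.28
eef_pos: [0.6168, -0.0478, 0.1863]
ee_rot: [3.092, 0.659, 3.079]
force: [-28.9, -3.1, -16.5]
width: 0.219
gripper_force: 49.2
```

```bash
python3 - <<'E'
from h import *
o,T=tool();e=o["eef_pos"]+T@[-.071,0,-.032];print(e,o["force"])
E
```

```text
t 21.28 tcp [ 0.6168 -0.0478  0.1863] x [-0.789  0.049 -0.612] z [ 0.613  0.011 -0.79 ] q [-0.45  0.17  0.52  2.29 -1.22  0.12  2.74] w 0.219
[ 0.65319163 -0.05166928  0.25506846] [-28.9054807   -3.09885641 -16.53421306]
```

Request:
arm_command --plan '[-0.028,0,-0.033,0,0.009,0,0,-0.028,0,-0.033,0,0.009,0,0,-0.028,0,-0.033,0,0.009,0,0,-0.028,0,-0.033,0,0.009,0,0,-0.028,0,-0.033,0,0.009,0,0,0,0,0,0,0,0,0]'

```text
time: 21.78
eef_pos: [0.6116, -0.0477, 0.1765]
ee_rot: [3.105, 0.536, 3.087]
force: [-1.6, -1.1, -1.2]
width: 0.214
gripper_force: 49.0
```

```bash
python3 - <<'E'
from h import *
o,T=tool();e=o["eef_pos"]+T@[-.071,0,-.032];print(e,o["force"])
for n in("scene","side"): cv2.imwrite(f"pics/{n}13.png",asc(n,proj(n,e)[0]))
E
```

```text
t 21.78 tcp [ 0.6116 -0.0477  0.1765] x [-0.858  0.047 -0.511] z [ 0.512  0.009 -0.859] q [-0.74  0.24  0.9   2.21 -0.84  0.33  2.35] w 0.214
[ 0.65621395 -0.05129417  0.24026255] [-1.57245936 -1.10944316 -1.18489181]
scene 249 273
........#.................#..##YYYYYY....
...........#.................#YYYYYYY...#
..............##.............oYYYYYYY...#
.................##......oo..YYYYYYYY...#
....................#.....o.oYYYYYYYY...#
.......................#......YYYYYYY...#
........................o........YYYY....
.......................ooo.Y.......o.....
.......................ooooYYYYo.........
.......................ooooYYYYYYYo#.....
......................oooooYYYYYYYY...#..
......................ooooYYYYYYYYY......
......................ooooYYYYYYYY.......
....................YoooooYYYYYYY........
..................YYYoooooYYYYYY.........
.................YYYYooooYYYYYYY.........
................YYYYoooooYYYYYYY.........
...............YYYYYooooo.oYYYYYY........
...............YYYYYoooo....oYYYY........
...............YYYY.oooo.....YYYY........
o..............YYYY.oooo....
[... 880 characters left out ...]
oo#oooooooooooooooooo.......
#########oo#####oooooooooooooooooooooo...
#####o####o#####oooooooooooooooooooooooo.
##########o###o#o.YYYYYoooooooooooooooooo
###############.oYYYYYYYYoooooooooooooooo
####o##########.oYYYYYYYYYooooooooooooooo
###oo##########..ooYYYYYYYYoooooooooooooo
##oo###########...ooooYYYYYoooooooooooooo
o#####o###o###...#ooooYYYYYoooooooooooooo
##oo##o######...##ooooYYYYYoooooooooooooo
#o##oo#######..##oooooYYYYYoooooooooooooo
##o###o#o###..###oooYYYYYYYoooooooooooooo
######o###...#####oYYYYYYYooooooooooooooo
o########...#######YYYYYooooooooooooooooo
#######....########oYoooooooooooooooooooo
#####.....##########.oooooooooooooooooooo
###....#############....ooooooooooooooooo
```

```bash
python3 - <<'E'
from h import *
o,T=tool()
f=lambda p:np.r_[proj("scene",p)[0]-(252.5,277),proj("side",p)[0]-(363,219)]
s=least_squares(f,[.65,-.05,.22]);e=s.x;print(e,s.fun)
g=o["eef_pos"]-.034*T[:,2];d=e-g;print("grip",g,"d",d,np.linalg.norm(d),"tilt deg",np.degrees(np.arctan2(d[2],d[0])))
# blade: yellow in wrist image
a=viewer.grab_frame("wrist");cv2.imwrite("pics/w13.png",a);m=yellow(a);k,l,st,ct=cv2.connectedComponentsWithStats(m);print(st[1:][st[1:,4]>300])
for t in(0,20,35,50,70):
    x=np.array([np.cos(np.radians(t)),-.045,np.sin(np.radians(t))]);print(t,proj("wrist",[g-.1*x,g-.038*x]).round(0).tolist())
E
```

```text
t 21.88 tcp [ 0.6115 -0.0477  0.1764] x [-0.857  0.048 -0.512] z [ 0.513  0.009 -0.858] q [-0.74  0.24  0.89  2.21 -0.84  0.33  2.36] w 0.221
[ 0.64760253 -0.05091258  0.21431643] [ 0.01982321 -0.00044622  0.02755687 -0.00190129]
grip [ 0.59408032 -0.04804315  0.20559165] d [ 0.05352221 -0.00286942  0.00872478] 0.05430453512933681 tilt deg 9.258482284653095
[[  211     0   219   415 48691]]
0 [[324.0, 49.0], [320.0, 245.0]]
20 [[319.0, 25.0], [319.0, 223.0]]
35 [[318.0, 40.0], [319.0, 215.0]]
50 [[318.0, 68.0], [318.0, 215.0]]
70 [[319.0, 113.0], [319.0, 223.0]]
```

The ring has twisted in the grip, so the scraper is about 10° from level, but the eye is still well on the peg. I'll loosen the grip and swing the handle down around the eye.

Request:
arm_command --plan '[0,0,0,0,0,0,0,0.019,0,-0.063,0,0,0,0,0.019,0,-0.063,0,0,0,0,0.033,0,-0.052,0,0,0,0,0.033,0,-0.052,0,0,0,0,0,0,0,0,0,0,0]' --force 20

```text
time: 22.43
eef_pos: [0.6206, -0.0477, 0.1455]
ee_rot: [3.101, 0.531, 3.083]
force: [-10.2, 1.4, -0.7]
width: 0.217
gripper_force: 51.6
```

```bash
python3 - <<'E'
from h import *
o,T=tool();print(o["force"],o["gripper_force"])
e=[.648,-.051,.214]
for n in("scene","side"): cv2.imwrite(f"pics/{n}14.png",asc(n,proj(n,e)[0]))
E
```

```text
t 22.43 tcp [ 0.6206 -0.0477  0.1455] x [-0.861  0.05  -0.507] z [ 0.508  0.011 -0.861] q [-0.58  0.3   0.72  2.22 -1.01  0.28  2.51] w 0.217
[-10.2166838    1.38603053  -0.68866624] 51.61096930503845
scene 252 277
.................##....o...###YYYYY..####
.............................#YYYYo...###
....................oo.........oYYo...###
....................oooo.........Y...####
....................oooo..###.........###
....................oooo..#oYo...........
...................ooooo..#YYYYYY#.......
...................oooo...YYYYYYYY..##...
...................oooo..YYYYYYYYo...####
...................ooooYYYYYYYYYYo...###.
..................oooooYYYYYYYYYYo...###.
..................ooooYYYYYYYYYYYo...#...
..................ooooYYYYYYYYYYY........
................YoooooYYYYYYYYYYY........
.............YYYYoooooYYYYYYYYYY.........
............YYYYYooooYYYYYYYYY...........
............YYYYoooooYYYYYYYY............
............YYYYYooooYYYYYYYY............
ooo.........YYYYYYYoo...YYYYYY...........
...oooo.....YYYYYYYYYYYYYYYYYY...........
.......oo....YYYYYYYYYYYYYYYYo...........
...
[... 863 characters left out ...]
#oo##.ooooYYYYYooooooooooooo
############o##o##.oooooYYYYYoooooooooooo
#####o####oo###o##.oooooYYYYYoooooooooooo
##################.oooooYYYYYoooooooooooo
###o#############..oooooYYYYooooooooooooo
##########o######..ooYYYYYYoooooooooooooo
####o#o#########..#oYYYYYYooooooooooooooo
#####o#########...#YYYYYYoooooooooooooooo
o##o#####oo#o#...##oYYYYooooooooooooooooo
o######o#o###...###YYoooooooooooooooooooo
########o##....#####ooooooooooooooooooooo
##o##o####....########ooooooooooooooooooo
########....##########.ooooooooooooooooo.
#####..#...###########..oooooooooooooo...
#######################..####ooooooo.....
##############################...........
.############################............
```

Request:
arm_command --plan '[0.01,0,-0.04,0,0,0,0,0.02,0,-0.04,0,0,0,0,0.03,0,-0.04,0,0,0,0,0.03,0,-0.035,0,0,0,0,0,0,0,0,0,0,0]' --force 20

```text
time: 22.95
eef_pos: [0.6329, -0.0482, 0.1283]
ee_rot: [3.102, 0.534, 3.083]
force: [-6.8, 0.9, 1.4]
width: 0.217
gripper_force: 53.2
```

```bash
python3 - <<'E'
from h import *
o,T=tool();print(o["force"],o["gripper_force"])
for n,p in(("scene",(252,280)),("side",(365,219))): cv2.imwrite(f"pics/{n}15.png",asc(n,p))
E
```

```text
t 22.95 tcp [ 0.6329 -0.0482  0.1283] x [-0.859  0.05  -0.509] z [ 0.51  0.01 -0.86] q [-0.48  0.34  0.6   2.21 -1.12  0.24  2.62] w 0.217
[-6.82582176  0.87244915  1.39717862] 53.152703046798706
scene 252 280
....................oooo##.........######
....................oooo.#####........###
....................oooo..###...#........
...................ooooo..###............
...................oooo...o##.....####...
...................oooo..####......######
...................oooo..####.......####.
..................ooooo..####.......####.
..................oooo...###....o...####.
..................oooo...##ooYYYY...####Y
..................oooo..YYYYYYYYY...####Y
.................oooooYYYYYYYYYY#...####Y
.................ooooYYYYYYYYYYY....####Y
............YYYYoooooYYYYYYYYYYY...####YY
............YYYYYooooYYYYYYYYYYY...###oYY
ooo.........YYYYYoYooYYYYYYYYYYY...###YYY
...oooo....YYYYYYYYYYYYYYYYYYYYY...##....
.......oo..YYYYYYYYYYYYYYYYYYYYo.........
.........ooooYYYYYYYYYYYYYYYY............
...........ooooYYYYYYYYYYYYY.............
o..............ooooYYYYYYYYYo............
oooo....
[... 858 characters left out ...]
#o#ooooooYYYYooooooooooooooo
########o#o######oooooYYYYYoooooooooooooo
############o#o##ooooooYYYYoooooooooooooo
######o#####o####ooooooYYYYoooooooooooooo
#####o##o#o###oo#.oooooYYYYoooooooooooooo
#############o###.oooYYYYoooooooooooooooo
o###############..oYYYYYYoooooooooooooooo
ooo#o####o######..oYYYYYooooooooooooooooo
#o#############..#.YYYYoooooooooooooooooo
#o###o##o##oo##..##YYoooooooooooooooooooo
####o#o#######..##ooooooooooooooooooooooo
o############..####ooooooooooooooooooooo.
####o#oo###...######oooooooooooooooooo...
##########...########.oooooooooooooo.....
#######....###########.ooooooooooo.......
######..##############....oooo...........
#############################............
```

Request:
arm_command --plan '[0,0,0,0,0,0,0.3,0,0,0,0,0,0,0.5,0,0,0,0,0,0,0.9,0,0,0,0,0,0,1,0,0,0,0,0,0,1,0,0,0,0,0,0,1]'

```text
time: 23.55
eef_pos: [0.6347, -0.0479, 0.1299]
ee_rot: [3.103, 0.537, 3.084]
force: [-0.7, 0.3, -0.1]
width: 0.979
gripper_force: 0.0
```

Request:
arm_command --plan '[-0.05,0,0.04,0,0,0,1,-0.1,0,0.07,0,0,0,1,-0.13,0,0.1,0,0,0,1,-0.13,0,0.1,0,0.01,0,1,-0.13,0,0.1,0,0.01,0,1,-0.13,0,0.1,0,0.01,0,1,-0.13,0,0.1,0,0.01,0,1,-0.13,0,0.1,0,0.01,0,1,-0.1,0,0,0,0.01,0,1,0,0,0,0,0,0,1]'

```text
time: 24.38
eef_pos: [0.5199, -0.0438, 0.2076]
ee_rot: [3.105, 0.366, 3.092]
force: [1.3, 0.3, -0.2]
width: 1.002
gripper_force: 0.0
```

```bash
python3 - <<'E'
from h import *
o,T=tool();print(o["force"])
for n,p in(("scene",(252,295)),("side",(365,235))): cv2.imwrite(f"pics/{n}16.png",asc(n,p,34,18))
e=np.array([.655,-.052,.207]);print(proj("scene",[e,e-[0,0,.17]]),proj("side",[e,e-[0,0,.17]]))
E
```

```text
t 24.38 tcp [ 0.5199 -0.0438  0.2076] x [-0.932  0.047 -0.358] z [ 0.359  0.019 -0.933] q [-1.23  0.01  1.3   2.2  -0.09  0.57  1.67] w 1.002
[ 1.25250129  0.31510361 -0.24480937]
scene 252 295
.........##..........................
............##......oo...............
...............##....o...............
..................#..................
..................oo.................
..................oooo..##...........
..................oooo.....##........
..................oooo........##.....
.................ooooo...........##..
.................oooo...............#
.................oooo................
.................oooo................
................ooooo................
................oooo.................
................oooo.................
................oooo.................
...............ooooo.................
...............oooo..................
...............oooo..................
...........o..ooooo..................
o........YYYYYYYooo..................
.oooo...YYYYYYYYYYo..................
....ooooYYYYYYYYYYYY.................
.......ooooYYYYYYYYYYY..........
[... 3768 characters left out ...]
o...........
.................YYYYYYYY............
...................YYYYYYo...........
.....................YYY.............
......................o..............
.....................................
.....................................
.....................................
.....................................
.....................................
.....................................
.....................................
.....................................
.....................................
.....................................
.....................................
[[251.18677589 281.10316297]
 [258.48795506 316.54899929]] [[364.0721562  219.33377055]
 [361.76751105 255.2589896 ]]
```

Request:
arm_command --plan '[-0.1,0,0.1,0,0.01,0,1,-0.1,0,0.1,0,0.01,0,1,0,0,0,0,0,0,1,0,0,0,0,0,0,1,0,0,0,0,0,0,1,0,0,0,0,0,0,1,0,0,0,0,0,0,1,0,0,0,0,0,0,1,0,0,0,0,0,0,1,0,0,0,0,0,0,1,0,0,0,0,0,0,1,0,0,0,0,0,0,1]'

```text
time: 25.48
eef_pos: [0.4978, -0.0435, 0.2286]
ee_rot: [3.108, 0.308, 3.092]
force: [0.1, -0.4, 0.6]
width: 0.998
gripper_force: 0.0
```

```bash
python3 - <<'E'
from h import *
for i in range(4):
    a=viewer.grab_frame("scene");b=viewer.grab_frame("side");r=[]
    for q,(u,v) in((a,(252,295)),(b,(365,235))):
        ys,xs=np.nonzero(yellow(q)[v-34:v+35,u-18:u+19]);r+=[xs.mean(),ys.mean(),len(xs),xs[ys>ys.max()-8].mean()]
    print(np.round(r,2))
cv2.imwrite("pics/scene17.png",a);ref=cv2.imread("pics/w5.png")
old=cv2.imread("pics/scene11.png");print("cup diff",np.abs(a[215:275,195:245].astype(int)-old[215:275,195:245]).mean())
E
```

```text
[ 20.16  45.71 371.    24.81  18.23  36.08 372.    18.41]
[ 20.18  45.78 369.    24.81  18.25  35.99 371.    18.38]
[ 20.16  45.71 371.    24.81  18.26  36.03 370.    18.38]
[ 20.16  45.71 371.    24.81  18.21  35.99 372.    18.38]
cup diff 6.811
```

```bash
python3 - <<'E'
from h import *
for f in("scene11","scene17"):
    m=cv2.inRange(cv2.cvtColor(cv2.imread(f"pics/{f}.png")[215:275,195:245],cv2.COLOR_BGR2HSV),(105,150,40),(125,255,255));ys,xs=np.nonzero(m);print(xs.mean(),ys.mean(),len(xs))
print(manip.finish_job())
E
```

```text
27.984076433121018 32.882165605095544 314
27.996794871794872 32.92948717948718 312
the job is handed in; nothing more can be done
None
```

The cup is nested upright in the blue tumbler, and the smaller yellow scraper hangs at rest by its eye on the free peg, blade down. I handed the job in at about 26 s of the 67 s allowed; no verdict came back.

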